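Knock the stop pin of a sample chute and catch the blocks

TASK

Stand the empty blue tray on the bench under the mouth of the sloping sample chute and let go of it, then knock the red-headed sprung pin beside the chute down with the mallet (never with the hand), with a brisk blow square along the pin, and keep it fully down until all three metal blocks have slid into the tray. Then let the pin spring back up and stand the mallet upright in the middle of its round black rubber pad, head down as you found it. Leave the tray with the blocks standing by the chute's mouth, do not handle the blocks, and leave the cup, the lens post and the white laser box where they are.

Things in the scene. Friction and masses are not known exactly. Their poses are not given: they have to be found in the camera images.
- chute: Fixed aluminium chute on a dark base (base x 80 to 230, y -50 to 50, 12 mm high). Origin on the bench right below the middle of the mouth's lip; +x uphill, +y to the side with the pin, z up. Floor 95 mm high at the lip, climbs 30 degrees for 270 mm; channel 54 mm wide inside, 62 outside; walls 29 mm high. Tray fits lengthwise along x, its centre about 95 mm downhill of the origin.
- chute_mouth (a point): Middle of the lip of the chute's mouth, on its floor, 95 mm above the bench (underside of the lip: 90 mm); axes as chute.
- lamp_bar (a point): Centre of the underside of a white lamp bar fixed above the chute: 30 mm (chute x) by 170 mm (chute y) by 22 mm, underside 338 mm above the bench, 115 mm uphill of the mouth. A 12 mm rod carries it from the side away from the pin (chute x 205, y -75 mm).
- pin_top (a point): Middle of the flat top of the pin's red head (30 mm diameter, 10 mm thick). Its z axis is the pin's axis, square to the chute's floor: it leans 30 degrees from vertical towards downhill (x uphill along the slope, y as the chute's). The head is 65 mm from the chute's middle line, 50 mm above the level of the channel's floor; the point moves with the pin.
- pin (a joint): Travel of the sprung pin along its axis into the guide: 0 up (a red gate plate across the channel holds the blocks back), 0.022 m fully down (gate below the floor). It takes about 5 N to start and 13 N at the bottom, and springs back when let go.
- tray: Loose open blue tray, outside 170 (x) by 130 (y) by 60 mm high, walls 4 mm, 0.3 kg. Origin at the centre of its underside. A yellow upright tab to lift it by stands on the outside of the middle of its +y long wall.
- tray_tab (a point): Middle of the top edge of the tray's tab: 95 mm above the tray's underside, 69 mm from its middle; the tab is 12 mm thick (tray y), 50 mm wide (tray x), and stands 35 mm above the rim.
- mallet: Loose in-line mallet, round, 160 mm long, about 0.3 kg: orange head 46 mm diameter, 50 mm long, then a wooden handle 26 mm diameter, 110 mm long, on the same axis. Origin at the centre of the flat striking face, +z towards the handle's end. It stands head down on the pad.
- pad: Fixed round black rubber pad, 96 mm diameter, 6 mm high; origin at the centre of its underside on the bench.
- block_a: Metal block with a blue inlay, 60 by 38 by 24 mm, 0.09 kg, lying in the chute with its length along the slope, the lowest one, against the gate. Origin at its centre.
- block_b: Second block, as block_a, behind it uphill.
- block_c: Third block, as block_a, uppermost.
- cup: Clear plastic cup, rim 72 mm across, 100 mm high, bystander. Origin at the centre of its underside.
- post: Lens on a steel post, bystander: dark base 56 mm across, lens holder 40 mm across at 120 mm, 140 mm high in all. Origin at the centre of its underside.
- laser: White laser box with a black band, 110 (x) by 45 by 45 mm, bystander. Origin at the centre of its underside.

How it is judged:
On the way, in this order (a step that is already met when the one before it is completed fails the run):
1. the empty tray stands released on the bench under the chute's mouth (middle within 130 mm of the mouth, seen from above) (horizontal distance between tray and chute_mouth below 0.13 m and height (world z) of tray below 0.006 m and angle between tray's own z axis and vertical below 0.08 rad and linear speed of tray below 0.03 m/s and contact force between the fingers and tray below 0.3 N), for 0.2 s.
2. the mallet, within 15 degrees of the pin's axis, strikes the pin and drives it down at over 0.04 m/s (velocity of joint pin above 0.04 m/s and value of joint pin between 0.002 and 0.017 m and contact force between mallet and pin above 1 N and angle between the z axis of mallet and the z axis of pin_top, either way round below 0.262 rad).
3. the mallet holds the pin fully down (over 19 of its 22 mm) (value of joint pin above 0.019 m and contact force between mallet and pin above 1 N), for 0.2 s.
At the end, for the whole second after the job is handed in: All three blocks lie at rest inside the tray; the tray stands flat on the bench with its middle within 160 mm of the chute's mouth (seen from above); the pin is back up (within 3 mm); the mallet stands upright, head down, at rest on the pad with its axis within 25 mm of the pad's centre (x of block_a in the frame of tray between -0.083 and 0.083 m and y of block_a in the frame of tray between -0.063 and 0.063 m and z of each of block_a, block_b, block_c in the frame of tray below 0.065 m and linear speed of each of block_a, block_b, block_c below 0.03 m/s and x of block_b in the frame of tray between -0.083 and 0.083 m and y of block_b in the frame of tray between -0.063 and 0.063 m and x of block_c in the frame of tray between -0.083 and 0.083 m and y of block_c in the frame of tray between -0.063 and 0.063 m and height (world z) of tray below 0.006 m and angle between each of tray, mallet's own z axis and vertical below 0.08 rad and horizontal distance between tray and chute_mouth below 0.16 m and value of joint pin below 0.003 m and horizontal distance between mallet and pad below 0.025 m and height (world z) of mallet below 0.01 m and linear speed of mallet below 0.02 m/s); the robot touches nothing.
It fails at once if the cup is moved more than 20 mm or tipped (distance of cup from where it was at the start of the episode above 0.02 m or angle between cup's own z axis and vertical above 0.3 rad).
It fails at once if the post is moved more than 20 mm or tipped (distance of post from where it was at the start of the episode above 0.02 m or angle between post's own z axis and vertical above 0.3 rad).
It fails at once if the laser is moved more than 20 mm or tipped (distance of laser from where it was at the start of the episode above 0.02 m or angle between laser's own z axis and vertical above 0.3 rad).
It fails at once if the hand pushes the pin or its gate (over 1 N) (contact force between any of the fingers, the arm and pin above 1 N).
It fails at once if the hand handles a block (over 1 N) (contact force between any of the fingers, the arm and block_a above 1 N or contact force between any of the fingers, the arm and block_b above 1 N or contact force between any of the fingers, the arm and block_c above 1 N).
It also fails if it takes over 72 s, if anything falls off the work surface, if the arm or the gripper's body presses on something with over 40 N, if the wrist force passes 120 N, or if a joint passes its speed limit or range.

ROBOT

A 7-joint arm with a two-finger parallel gripper is mounted at the origin on the work surface. World frame = base frame: x ahead of the robot, y to its left, z up, the work surface at z = 0. Lengths are in m, angles in rad, forces in N, time in s.
With the tool pointing down it reaches from about 0.35 to 0.9 m from the base axis. Payload 8.1 kg.
Tool frame: the origin (TCP) lies at the very end of the fingers, on their centre line; the grasp point (between the pads) lies 19 mm behind it; z points along the fingers, y is the line along which they close (so a half turn about z gives the same grasp; the last joint's range is limited). The gripper opens to 92 mm and grips with 3 to 60 N. Pads are 19 mm wide; open, the fingers measure 130 mm over their backs; the gripper's body (75 mm by 190 mm) begins 47 mm behind the grasp point.
Start: joints at [1.168, 0.434, 0.025, 1.573, -0.012, 1.134, -0.075], TCP at [0.185, -0.597, 0.227] pointing down, gripper open.
Joint ranges: [-2.62, 2.62], [-0.44, 2.09], [-1.27, 1.32], [0.08, 2.57], [-1.32, 4.46], [0.12, 2], [-2.74, 2.74]. Speed limits (rad/s): [2.22, 2.22, 3.01, 3.01, 3.14, 3.14, 3.14].

INTERFACE

Orientations are given as a rotation vector (axis times angle).
In Python, from cell import observe, get_image, sign_off, find_in, trace, place_of gives the robot as it stands. The module is installed in compiled form; this text tells all that it offers.
- The arm moves only by the shell command python3 -m handwheel 'ROWS' [OPENING] [FORCE]. ROWS is JSON, a list of rows, each a list of 6 numbers: the shift along the tool's x, y, z each as a share of 0.02 m, from -1 to 1, then the turn, a rotation vector about the tool's x, y, z each as a share of 4 degrees, from -1 to 1. A call has 1 to 8 rows; each row shifts and turns the commanded pose from where the row before left it, along the tool's axes as they then stand; what a row does not reach is not made up. A row lasts 1/12 s, in which the tool goes at most 41.7 mm and 7.16 degrees, less where a joint would pass 70% of its speed; a pose out of reach is approached as far as the arm can. A call with a number of a shift or a turn outside -1 to 1 is refused whole. A call with a gripper value outside its range is refused whole. OPENING is the opening, from 0 (shut) to 1 (fully open), set as the call begins (- or left out, the last holds). The fingers move at their own pace and stop on an object; FORCE is the grip in N (left out, the last holds). Time passes only in rows, so rows that do not move let the fingers close. It gives the time, the measured TCP pose, the force, the opening and the grip force at its end, in the units of the state.
- observe(): the state, without advancing time (a new reading comes with each control period).
- get_image(name): name is "scene" or "top" or "wrist"; returns a dict with "image" (384x512x3 uint8, red, green, blue), "fx", "fy", "cx", "cy" (pixels), "position" and "orientation" of the camera in the world. Camera axes: x right, y down, z forward; pixel columns grow to the right and rows downward; lengths in m; the calibration is good to about 2 mm. A picture is of the moment at which its call begins. There is no depth.
- sign_off(): hands the job in; it is judged then, once.
Trained networks look in the newest picture that a camera, given by its name, has taken for a name from the list of things; names that differ only in an ending like _2 or _b are one class to them, and where a whole thing is asked for, a point or a joint stands for the part that bears it (a point fixed in the world has none). Each returns a list of dicts, best first, with "score" (0 to 1); they miss things now and then, are a little off and sometimes report something else, mostly with a low value. They report only what shows in the picture. A call takes as long as a camera call.
- find_in(label, camera): "rect" ([centre column, centre row, width, height] as shares, 0 to 1, of the picture: columns of its width, rows of its height, round what is visible of it).
- trace(label, camera): "region" (384x512 bool, what is visible of it) and "rect" ([centre column, centre row, width, height] as shares, 0 to 1, of the picture: columns of its width, rows of its height, round what is visible of it).
- place_of(label, camera): "point" ([column, row] as shares, 0 to 1, of the picture: columns of its width, rows of its height: a listed point, or the origin of a listed thing).
The state is a dict: "clock": time; "joints": joint angles; "dq": joint speeds; "joint_efforts": joint torques, N m; "position": TCP position; "ee_rot": TCP orientation; "force": force on the tool from outside, world axes, zero at the start; "ft_torque": the same for the moment, N m; "width": opening from 0.0 (shut) to 1.0 (fully open); "gripper_force": force on a finger pad.
Only numpy, scipy, OpenCV 4.12 (cv2) and the standard library are available. Lean on these libraries where they do the work, as an engineer would, in place of code of your own. Each camera call takes 0.05 s, during which the arm holds its last target. There are 200 camera calls.

## Working session

There is one attempt and no reset: what is moved stays moved. The work goes in short steps, Python scripts to look and compute and a shell command to move; the robot and the scene stay as the last step left them, time stands still between calls to the robot, and variables do not carry over. Pictures are saved under pics/ and viewed, at most 13 in all, crops included, and the job is handed in when it is done.

```bash
mkdir -p pics
cat > h.py <<'E'
import numpy as np, cv2
from scipy.spatial.transform import Rotation as R
from cell import *
def cam(n):
    d=get_image(n); o=np.array(d["orientation"],float)
    d["R"]=o if o.shape==(3,3) else (R.from_rotvec(o).as_matrix() if o.size==3 else R.from_quat(o).as_matrix())
    d["p"]=np.array(d["position"],float); return d
def ray(d,pt):
    u,v=pt[0]*512,pt[1]*384
    r=d["R"]@np.array([(u-d["cx"])/d["fx"],(v-d["cy"])/d["fy"],1.]); return d["p"],r/np.linalg.norm(r)
def at_z(d,pt,z):
    p,r=ray(d,pt); return p+r*(z-p[2])/r[2]
def tri(rays):
    A=np.zeros((3,3));b=np.zeros(3)
    for p,r in rays:
        M=np.eye(3)-np.outer(r,r);A+=M;b+=M@p
    x=np.linalg.solve(A,b); return x,[float(np.linalg.norm((np.eye(3)-np.outer(r,r))@(x-p)))for p,r in rays]
def proj(d,X):
    c=d["R"].T@(np.asarray(X)-d["p"]); return np.array([d["fx"]*c[0]/c[2]+d["cx"],d["fy"]*c[1]/c[2]+d["cy"]])
def save(d,n): cv2.imwrite(f"pics/{n}.png",d["image"][:,:,::-1])
E
python3 - <<'E'
from h import *
np.set_printoptions(precision=4,suppress=True)
D={n:cam(n) for n in("scene","top","wrist")}
for n,d in D.items(): print(n,d["orientation"],d["p"],d["fx"])
im=np.hstack([cv2.resize(D[n]["image"],(400,300)) for n in("scene","top")])
cv2.imwrite("pics/a.png",np.vstack([im])[:,:,::-1])
save(D["scene"],"s0");save(D["top"],"t0")
for l in "chute chute_mouth lamp_bar pin_top tray tray_tab mallet pad block_a cup post laser".split():
    rs=[];o=[]
    for n in("scene","top"):
        q=place_of(l,n)
        if q: rs.append(ray(D[n],q[0]["point"]));o.append((n,round(q[0]["score"],2),np.round(np.array(q[0]["point"])*[512,384])))
    print(l,o, tri(rs) if len(rs)==2 else "")
print(observe())
E
```

```text
scene [-2.309  -1.0834  0.3393] [ 1.111  -0.4863  1.1514] 455.9216871791088
top [-2.1124  2.1303 -0.1606] [ 0.3803 -0.0735  1.323 ] 388.95046762154215
wrist [ 2.3605 -1.7416 -0.2211] [ 0.2468 -0.5779  0.3836] 311.7377476297617
chute [('top', 0.7, array([231., 201.]))] 
chute_mouth [('scene', 0.93, array([272., 203.])), ('top', 0.87, array([233., 195.]))] (array([0.6089, 0.0275, 0.0984]), [0.003880634170739345, 0.003880634170739362])
lamp_bar [('scene', 0.71, array([321., 129.])), ('top', 0.98, array([179., 167.]))] (array([0.6385, 0.148 , 0.3381]), [0.0017451364915442326, 0.0017451364915440784])
pin_top [('scene', 0.59, array([271., 168.])), ('top', 0.48, array([219., 210.]))] (array([0.5506, 0.0678, 0.1655]), [0.005929168778021761, 0.005929168778021731])
tray [('scene', 0.86, array([151., 253.])), ('top', 0.63, array([328., 235.]))] (array([ 0.4801, -0.2951,  0.006 ]), [0.005363577009437006, 0.0053635770094370054])
tray_tab [('scene', 0.75, array([122., 243.])), ('top', 0.87, array([355., 241.]))] (array([ 0.4567, -0.3564,  0.0998]), [0.0008676639360080034, 0.0008676639360077878])
m
[... 791 characters left out ...]
.0005428745137321627])
laser [('scene', 0.65, array([180., 319.])), ('top', 0.64, array([340., 178.]))] (array([ 0.6799, -0.3417, -0.0092]), [0.0017461908113548985, 0.00174619081135512])
{'clock': 1.35, 'joints': array([ 1.1684,  0.4345,  0.025 ,  1.5732, -0.0116,  1.134 , -0.0751]), 'dq': array([ 0.0007, -0.0018,  0.001 , -0.0004, -0.0015,  0.    , -0.0011]), 'joint_efforts': array([  0.0002, -66.7665,   0.9838, -31.4814,  -0.0607,   0.0327,
         0.    ]), 'position': array([ 0.1845, -0.5971,  0.2268]), 'ee_rot': array([3.1063, 0.469 , 0.    ]), 'force': array([ 0.1696, -0.236 , -0.0465]), 'ft_torque': array([-0.0562,  0.0177, -0.0148]), 'gripper_force': 0.0, 'width': 1.001811073501809}
```

View pics/s0.png

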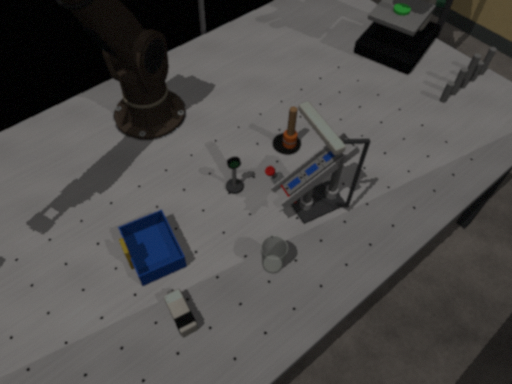

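View pics/t0.png

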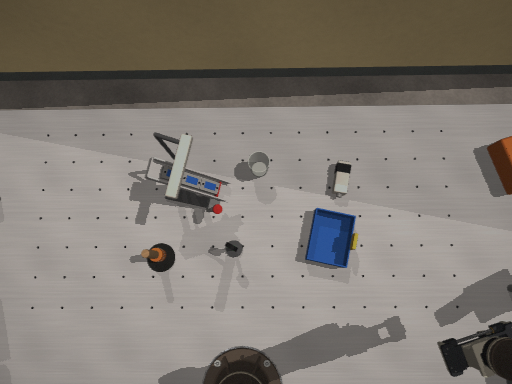

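The scene view shows the tray at (152,247) with its yellow tab at (125,248), the post at (234,175), the red pin at (271,171), the mallet on its pad at (288,135), and the chute running up to the right from about (275,190). In the top view the tray is at (331,238), the mouth at about (230,188), the cup at (259,163) and the pin at (217,209). The tab will end on the pin side. I'm moving over the tab first, then measuring with the wrist camera.

```bash
python3 -m handwheel '[[1,-0.44,0,0,0,0],[1,-0.44,0,0,0,0],[1,-0.44,0,0,0,0],[1,-0.44,0,0,0,0],[1,-0.44,0,0,0,0],[1,-0.44,0,0,0,0],[1,-0.44,0,0,0,0],[1,-0.44,0,0,0,0]]' 1
python3 -m handwheel '[[1,-0.44,0,0,0,0],[1,-0.44,0,0,0,0],[1,-0.44,0,0,0,0],[1,-0.44,0,0,0,0],[1,-0.44,0,0,0,0],[1,-0.44,0,0,0,0],[1,-0.44,0,0,0,0],[0.7,-0.44,0,0,0,0]]'
cat > m1.py <<'E'
from h import *
import sys,json
np.set_printoptions(precision=4,suppress=True)
n=sys.argv[1]; d=cam("wrist"); save(d,n)
out={}
for l in sys.argv[2:]:
    q=place_of(l,"wrist")
    if q: 
        p,r=ray(d,q[0]["point"]); out[l]=[list(p),list(r),q[0]["score"]]; print(l,round(q[0]["score"],2),np.round(np.array(q[0]["point"])*[512,384]))
json.dump(out,open(n+".json","w"))
s=observe(); M=R.from_rotvec(s["ee_rot"]).as_matrix(); print(s["clock"],s["position"],"x",M[:,0],"y",M[:,1],"z",M[:,2],s["joints"])
E
python3 m1.py w1 tray tray_tab
```

```text
clock: 2.02
position: [0.3174, -0.4819, 0.2268]
ee_rot: [3.106, 0.469, 0.0]
force: [0.4, 0.1, -0.6]
width: 1.003
gripper_force: 0.0
clock: 2.68
position: [0.4447, -0.3685, 0.2268]
ee_rot: [-3.106, -0.471, -0.001]
force: [0.5, 0.1, 0.8]
width: 1.0
gripper_force: 0.0
tray 0.88 [202. 128.]
tray_tab 0.88 [250. 164.]
2.8333 [ 0.444  -0.3687  0.2267] x [0.9546 0.298  0.0003] y [ 0.298  -0.9546 -0.0002] z [ 0.0003  0.0003 -1.    ] [ 0.6663  0.3615 -0.0888  1.6868  0.0349  1.0947 -0.701 ]
```

```bash
for i in 1 2 3 4; do
python3 -m handwheel '[[0,0,0,0,0,-1],[0,0,0,0,0,-1],[0,0,0,0,0,-1],[0,0,0,0,0,-1],[0,0,0,0,0,-1],[0,0,0,0,0,-1],[0,0,0,0,0,-1],[0,0,0,0,0,-1]]'
done
python3 -m handwheel '[[0,0,0,0,0,-1],[0,0,0,0,0,-1],[0,0,0,0,0,-1],[0,0,0,0,0,-1],[0,0,0,0,0,-1],[0,0,0,0,0,-1],[0,0,0,0,0,0]]'
python3 m1.py w2 tray tray_tab
python3 - <<'E'
from h import *
import json
a,b=json.load(open("w1.json")),json.load(open("w2.json"))
for l in a:
    if l in b: print(l,tri([(np.array(x[l][0]),np.array(x[l][1])) for x in(a,b)]))
im=[cv2.imread(f"pics/w{i}.png") for i in(1,2)]
cv2.imwrite("pics/w12.png",cv2.resize(np.hstack(im),(800,300)))
E
```

```text
clock: 3.5
position: [0.4418, -0.3713, 0.2267]
ee_rot: [2.856, 1.309, -0.001]
force: [1.2, -0.9, 0.8]
width: 1.0
gripper_force: 0.0
clock: 4.17
position: [0.4417, -0.3714, 0.2267]
ee_rot: [2.384, 2.045, -0.001]
force: [-0.1, -0.0, 0.1]
width: 1.003
gripper_force: 0.0
clock: 4.83
position: [0.4418, -0.3713, 0.2267]
ee_rot: [-1.728, -2.623, 0.001]
force: [0.0, -1.0, 0.5]
width: 1.002
gripper_force: 0.0
clock: 5.5
position: [0.4417, -0.3714, 0.2266]
ee_rot: [-0.938, -2.998, 0.001]
force: [-0.1, -0.7, 0.9]
width: 1.001
gripper_force: 0.0
clock: 6.08
position: [0.4417, -0.3714, 0.2265]
ee_rot: [-0.295, -3.127, 0.001]
force: [-0.3, 0.2, -0.2]
width: 1.0
gripper_force: 0.0
tray 0.82 [320. 180.]
tray_tab 0.95 [270. 202.]
6.2333 [ 0.4423 -0.3707  0.2267] x [-0.9815  0.1915  0.0003] y [ 0.1915  0.9815 -0.0003] z [-0.0004 -0.0002 -1.    ] [ 1.0673  0.4387 -0.6518  1.6526  0.2868  1.148   1.7203]
tray (array([ 0.47143911, -0.29390605, -0.00110278]), [0.0022685170408665665, 0.0022685170408665092])
tray_tab (array([ 0.4604559 , -0.35959529,  0.0924855 ]), [0.002507513723203298, 0.0025075137232034657])
```

View pics/w12.png

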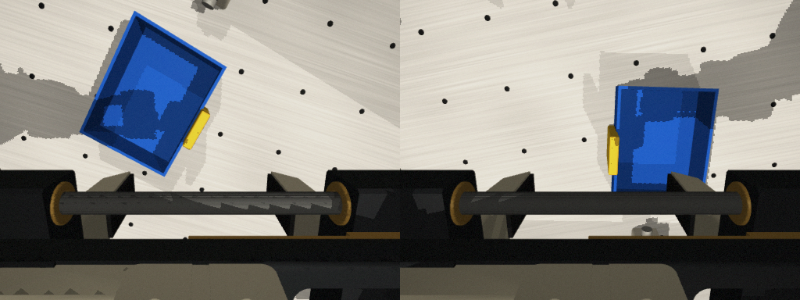

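Both wrist views show the tray and its yellow tab clearly (tab at about (197,130) and (613,150)). The two views agree on the tab to 2.5 mm, at a height of 92 mm against 95 mm in the text. The fingers already line up with the tab, so I descend and grip it.

```bash
python3 -m handwheel '[[-0.64,0.36,0.5,0,0,0],[-0.64,0.36,1,0,0,0],[0,0,1,0,0,0],[0,0,1,0,0,0],[0,0,1,0,0,0],[0,0,1,0,0,0],[0,0,1,0,0,0],[0,0,1,0,0,0]]'
python3 -m handwheel '[[0,0,0.5,0,0,0],[0,0,0,0,0,0],[0,0,0,0,0,0]]'
python3 -m handwheel '[[0,0,0,0,0,0],[0,0,0,0,0,0],[0,0,0,0,0,0],[0,0,0,0,0,0],[0,0,0,0,0,0],[0,0,0,0,0,0]]' 0 40
python3 -m handwheel '[[0,0,0,0,0,0],[0,0,0,0,0,0],[0,0,0,0,0,0]]'
python3 - <<'E'
from h import *
np.set_printoptions(precision=4,suppress=True)
# chute fit: several measurements
from scipy.optimize import least_squares
obs=[]
for n in("scene","top"):
  for k in range(3):
    d=cam(n)
    for l in("chute_mouth","lamp_bar","pin_top","chute"):
        q=place_of(l,n)
        if q and q[0]["score"]>.45: obs.append((n,l,d,np.array(q[0]["point"])*[512,384],q[0]["score"]))
def model(p,l):
    x,y,a,px,pz=p; u=np.array([np.cos(a),np.sin(a),0]); v=np.array([-u[1],u[0],0]);o=np.array([x,y,0])
    return {"chute_mouth":o+[0,0,.095],"lamp_bar":o+.115*u+[0,0,.338],"pin_top":o+px*u+.065*v+[0,0,pz],"chute":o}[l]
f=lambda p:np.concatenate([proj(d,model(p,l))-q for n,l,d,q,s in obs]) 
s=least_squares(f,[.609,.0275,1.33,.025,.16],loss="soft_l1",f_scale=2.)
print(s.x,np.degrees(s.x[2]))
for (n,l,d,q,sc),r in zip(obs,f(s.x).reshape(-1,2)): print(n,l,round(sc,2),q,r)
for l in("chute_mouth","pin_top"): print(l,model(s.x,l))
np.save("chute.npy",s.x)
E
```

```text
clock: 6.9
position: [0.4706, -0.361, 0.0758]
ee_rot: [-0.3, -3.127, 0.001]
force: [-0.1, -0.5, 1.0]
width: 1.0
gripper_force: 0.0
clock: 7.15
position: [0.4708, -0.3606, 0.0669]
ee_rot: [-0.298, -3.127, -0.0]
force: [-0.4, -0.0, -0.4]
width: 1.001
gripper_force: 0.0
clock: 7.65
position: [0.4709, -0.3607, 0.067]
ee_rot: [0.296, 3.127, -0.001]
force: [0.9, -0.8, -0.0]
width: 0.619
gripper_force: 0.0
clock: 7.9
position: [0.4708, -0.3606, 0.0667]
ee_rot: [0.296, 3.128, -0.0]
force: [-0.1, 0.1, 0.7]
width: 0.396
gripper_force: 0.0
[0.6118 0.0331 1.4105 0.0218 0.1687] 80.81294304318598
scene chute_mouth 0.61 [274.176  204.5184] [-1.3516 -0.9767]
scene lamp_bar 0.56 [315.392  123.4176] [2.3443 4.6282]
scene pin_top 0.58 [270.4896 167.616 ] [-2.2728  0.7241]
scene chute_mouth 0.61 [271.9744 203.9808] [ 0.85   -0.4391]
scene lamp_bar 0.64 [317.7984 130.0992] [-0.0621 -2.0534]
scene pin_top 0.7 [270.7968 166.3872] [-2.58    1.9529]
scene chute_mouth 0.85 [271.2064 203.9808] [ 1.618  -0.4391]
scene lamp_bar 0.6 [319.0784 128.2176] [-1.3421 -0.1718]
scene pin_top 0.68 [267.3152 170.688 ] [ 0.9016 -2.3479]
top chute_mouth 0.85 [229.12   191.8848] [1.4314 1.6035]
top lamp_bar 0.62 [342.9888 180.5952] [-163.6969  -10.676 ]
top chute 0.65 [231.8848 201.1008] [ 1.0244 -2.5465]
top chute_mouth 0.82 [230.912  191.6928] [-0.3606  1.7955]
top lamp_bar 0.63 [178.2784 168.1152] [1.0135 1.804 ]
top pin_top 0.69 [220.0064 209.3184] [-2.247  -0.3969]
top chute 0.71 [229.9904 201.216 ] [ 2.9188 -2.6617]
top chute_mouth 0.87 [230.2976 193.1904] [0.2538 0.2979]
top lamp_bar 0.86 [181.2992 169.3056] [-2.0073  0.6136]
top pin_top 0.64 [218.4192 210.5088] [-0.6598 -1.5873]
top chute 0.81 [229.4784 198.1824] [3.4308 0.3719]
chute_mouth [0.6118 0.0331 0.095 ]
pin_top [0.5511 0.065  0.1687]
```

```bash
python3 -m handwheel '[[0,0,0,0,0,0],[0,0,0,0,0,0],[0,0,0,0,0,0],[0,0,0,0,0,0],[0,0,0,0,0,0],[0,0,0,0,0,0],[0,0,0,0,0,0]]'
python3 -m handwheel '[[0,0,-0.3,0,0,0],[0,0,-0.5,0,0,0],[0,0,-0.5,0,0,0],[0,0,-0.5,0,0,0],[0,0,-0.5,0,0,0],[0,0,-0.5,0,0,0],[0,0,-0.2,0,0,0]]'
```

```text
clock: 9.98
position: [0.4708, -0.3606, 0.0667]
ee_rot: [-0.296, -3.127, 0.0]
force: [-0.6, 0.5, -1.8]
width: 0.129
gripper_force: 39.9
clock: 10.57
position: [0.4716, -0.361, 0.129]
ee_rot: [0.296, 3.125, -0.002]
force: [0.9, 0.1, -3.0]
width: 0.126
gripper_force: 39.9
```

```bash
python3 -m handwheel '[[0,0,0,0,0,0.4],[0,0,0,0,0,0.7],[0,0,0,0,0,0.9],[0,0,0,0,0,0.9],[0,0,0,0,0,0.9],[0,0,0,0,0,0.9],[0,0,0,0,0,0.9],[0,0,0,0,0,0.9]]'
python3 -m handwheel '[[0,0,0,0,0,0.9],[0,0,0,0,0,0.9],[0,0,0,0,0,0.9],[0,0,0,0,0,0.9],[0,0,0,0,0,0.9],[0,0,0,0,0,0.9],[0,0,0,0,0,0.9],[0,0,0,0,0,0.9]]'
python3 -m handwheel '[[0,0,0,0,0,0.9],[0,0,0,0,0,0.9],[0,0,0,0,0,0.9],[0,0,0,0,0,0.9],[0,0,0,0,0,0.9],[0,0,0,0,0,0.9],[0,0,0,0,0,0.9],[0,0,0,0,0,0.9]]'
python3 -m handwheel '[[0,0,0,0,0,0.6],[0,0,0,0,0,0.4],[0,0,0,0,0,0],[0,0,0,0,0,0]]'
python3 m1.py w3 tray tray_tab chute_mouth pin_top post chute
```

```text
clock: 11.23
position: [0.4705, -0.3604, 0.1262]
ee_rot: [-0.999, -2.978, -0.0]
force: [-0.3, -0.6, -3.0]
width: 0.13
gripper_force: 39.9
clock: 11.9
position: [0.4704, -0.3603, 0.1261]
ee_rot: [-1.708, -2.636, -0.0]
force: [-0.1, 0.0, -3.3]
width: 0.125
gripper_force: 39.9
clock: 12.57
position: [0.4704, -0.3602, 0.1261]
ee_rot: [-2.309, -2.128, 0.0]
force: [-0.2, 0.7, -3.3]
width: 0.129
gripper_force: 39.9
clock: 12.9
position: [0.4707, -0.3603, 0.1264]
ee_rot: [-2.377, -2.053, 0.0]
force: [0.6, 1.5, -2.5]
width: 0.13
gripper_force: 39.9
tray 0.62 [347. 193.]
tray_tab 0.75 [254. 240.]
13.25 [ 0.4708 -0.3606  0.1267] x [ 0.1464  0.9892 -0.    ] y [ 0.9892 -0.1464  0.    ] z [ 0. -0. -1.] [ 0.7257  0.4957 -0.2294  1.755   0.1378  0.9065  0.2909]
```

```bash
python3 -m handwheel '[[0.4,0,0,0,0,0],[0.7,0,0,0,0,0],[0.9,0,0,0,0,0],[0.9,0,0,0,0,0],[0.9,0,0,0,0,0],[0.9,0,0,0,0,0],[0.9,0,0,0,0,0],[0.9,0,0,0,0,0]]'
python3 -m handwheel '[[0.9,0,0,0,0,0],[0.9,0,0,0,0,0],[0.7,0,0,0,0,0],[0.4,0,0,0,0,0],[0,0,0,0,0,0],[0,0,0,0,0,0]]'
python3 m1.py w4 chute_mouth pin_top post chute tray_tab cup
```

```text
clock: 13.92
position: [0.49, -0.2293, 0.1268]
ee_rot: [-2.377, -2.054, -0.001]
force: [0.0, 0.0, -2.2]
width: 0.124
gripper_force: 39.9
clock: 14.42
position: [0.4984, -0.1742, 0.1268]
ee_rot: [2.377, 2.054, -0.0]
force: [-1.0, -0.2, -2.3]
width: 0.129
gripper_force: 39.8
tray_tab 0.86 [253. 237.]
cup 0.76 [500.  11.]
14.7667 [ 0.4982 -0.1753  0.1266] x [ 0.1477  0.989  -0.0002] y [ 0.989  -0.1477 -0.0001] z [-0.0002 -0.0002 -1.    ] [ 0.4446  0.4081 -0.2732  1.911   0.1444  0.8414 -0.0521]
```

View pics/w4.png

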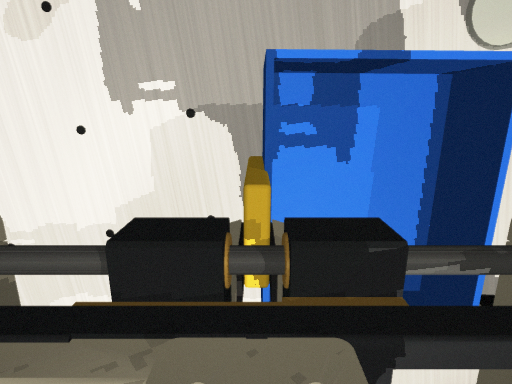

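The view shows the tab held at (256,200) with the tray straight along the tool and the cup entering at the top right (495,20). The mouth is not in view yet, so I go 95 mm further.

```bash
python3 -m handwheel '[[0.4,0.05,0,0,0,0],[0.7,0.05,0,0,0,0],[0.8,0.05,0,0,0,0],[0.8,0.1,0,0,0,0],[0.8,0.1,0,0,0,0],[0.7,0,0,0,0,0],[0.4,0,0,0,0,0],[0.15,0,0,0,0,0]]'
python3 -m handwheel '[[0,0,0,0,0,0],[0,0,0,0,0,0]]'
python3 m1.py w5 chute_mouth pin_top post chute tray_tab cup tray
```

```text
clock: 15.43
position: [0.5195, -0.0796, 0.1268]
ee_rot: [-2.376, -2.055, -0.001]
force: [0.0, 1.0, -3.1]
width: 0.127
gripper_force: 39.9
clock: 15.6
position: [0.5191, -0.0824, 0.1267]
ee_rot: [2.379, 2.051, -0.001]
force: [0.3, -0.0, -3.2]
width: 0.129
gripper_force: 39.9
post 0.57 [146.  76.]
tray_tab 0.97 [258. 239.]
tray 0.98 [349. 190.]
16.0 [ 0.5192 -0.082   0.1267] x [ 0.1471  0.9891 -0.0001] y [ 0.9891 -0.1471  0.    ] z [ 0.     -0.0001 -1.    ] [ 0.2786  0.4067 -0.2939  1.9157  0.1545  0.8408 -0.2437]
```

View pics/w5.png

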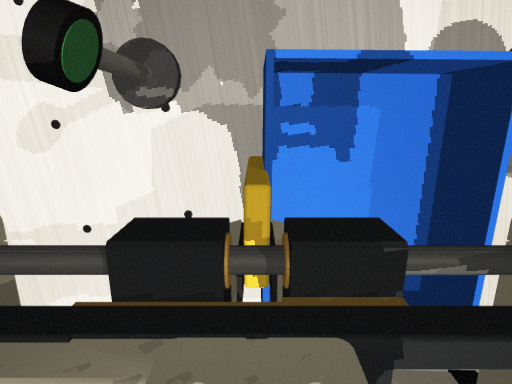

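The post base shows at (147,74) with its lens at (62,45), clear on the left, and the tray hangs level in the grip. I move the last 21 mm and set it down.

```bash
python3 -m handwheel '[[0.35,0,0.3,0,0,0],[0.4,0,0.5,0,0,0],[0.3,0,0.6,0,0,0],[0,0,0.6,0,0,0],[0,0,0.5,0,0,0],[0,0,0.3,0,0,0],[0,0,0.1,0,0,0],[0,0,0,0,0,0]]'
python3 -m handwheel '[[0,0,0.05,0,0,0],[0,0,0.04,0,0,0],[0,0,0,0,0,0]]'
python3 - <<'E'
from h import *
np.set_printoptions(precision=4,suppress=True)
T=cam("top");save(T,"t1"); s=observe(); print(s["position"],s["force"])
ims=[T["image"][120:300,150:390]]
S=cam("scene"); ims.append(S["image"][110:290,170:410])
cv2.imwrite("pics/c1.png",cv2.resize(np.hstack(ims),None,fx=1.66,fy=1.66,interpolation=cv2.INTER_CUBIC)[:,:,::-1])
E
```

```text
clock: 16.67
position: [0.5219, -0.0608, 0.068]
ee_rot: [-2.378, -2.052, 0.001]
force: [0.3, 0.6, -2.7]
width: 0.127
gripper_force: 39.9
clock: 16.92
position: [0.5226, -0.061, 0.0673]
ee_rot: [2.378, 2.051, 0.001]
force: [-0.3, -0.2, -3.0]
width: 0.129
gripper_force: 39.9
[ 0.5226 -0.061   0.0673] [-0.4831  0.5444 -3.1559]
```

View pics/c1.png

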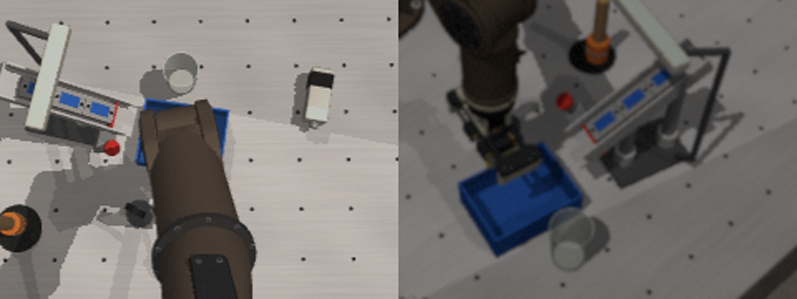

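The top crop shows the tray directly under the mouth, with clear gaps to the cup, post and chute. I release it, lift, and back off toward the robot.

```bash
python3 -m handwheel '[[0,0,0.04,0,0,0],[0,0,0,0,0,0],[0,0,0,0,0,0],[0,0,0,0,0,0],[0,0,0,0,0,0],[0,0,0,0,0,0]]' 0.36
python3 -m handwheel '[[0,0,0,0,0,0],[0,0,0,0,0,0],[0,0,-0.3,0,0,0],[0,0,-0.8,0,0,0],[0,0,-1,0,0,0],[0,0,-1,0,0,0],[0,0,-1,0,0,0],[0,0,-1,0,0,0]]'
python3 -m handwheel '[[0,0,-1,0,0,0],[0,-0.4,-1,0,0,0],[0,-1,-0.6,0,0,0],[0,-1,0,0,0,0],[0,-1,0,0,0,0],[0,-1,0,0,0,0],[0,-0.7,0,0,0,0],[0,0,0,0,0,0]]' 0.7
python3 m1.py w6 chute_mouth pin_top post chute tray tray_tab mallet pad
```

```text
clock: 17.52
position: [0.5224, -0.0609, 0.0662]
ee_rot: [2.378, 2.052, 0.0]
force: [0.4, -1.0, -0.4]
width: 0.353
gripper_force: 0.0
clock: 18.18
position: [0.5222, -0.0608, 0.1695]
ee_rot: [2.379, 2.052, 0.0]
force: [1.0, 0.2, 0.2]
width: 0.359
gripper_force: 0.0
clock: 18.85
position: [0.4187, -0.0456, 0.2205]
ee_rot: [-2.378, -2.053, 0.002]
force: [-0.6, -0.6, -0.7]
width: 0.7
gripper_force: 0.0
chute_mouth 0.91 [468.  62.]
pin_top 0.82 [445.  11.]
post 0.88 [266. 105.]
tray 0.57 [400. 160.]
tray_tab 0.64 [371. 174.]
mallet 0.53 [445.  10.]
pad 0.43 [266. 107.]
19.3 [ 0.4218 -0.0459  0.22  ] x [0.1465 0.9892 0.0002] y [ 0.9892 -0.1465 -0.0003] z [-0.0003  0.0002 -1.    ] [ 0.2921  0.1393 -0.3431  2.0168  0.0554  0.9945 -0.2252]
```

```bash
python3 -m handwheel '[[0.7,-0.1,0,0,0,0],[1,-0.2,0,0,0,0],[1,-0.2,0,0,0,0],[1,-0.2,0,0,0,0],[1,-0.2,0,0,0,0],[1,-0.2,0,0,0,0],[1,-0.1,0,0,0,0],[0,0,0,0,0,0]]'
python3 m1.py w7 chute_mouth pin_top mallet pad lamp_bar
python3 -m handwheel '[[1,-0.2,0,0,0,0],[1,-0.2,0,0,0,0],[1,-0.2,0,0,0,0],[0.7,-0.1,0,0,0,0],[0,0,0,0,0,0],[0,0,0,0,0,0]]'
python3 m1.py w8 chute_mouth pin_top mallet pad lamp_bar
python3 - <<'E'
from h import *
import json
np.set_printoptions(precision=4,suppress=True)
J=[json.load(open(f"w{i}.json")) for i in(6,7,8)]
for l in("chute_mouth","pin_top","mallet","pad"):
    r=[(np.array(j[l][0]),np.array(j[l][1])) for j in J if l in j and not(j is J[0] and l in("mallet","pad"))]
    print(l,len(r),tri(r) if len(r)>1 else "")
im=[cv2.imread(f"pics/w{i}.png") for i in(7,8)]
cv2.imwrite("pics/w78.png",cv2.resize(np.hstack(im),(800,300)))
E
```

```text
clock: 19.97
position: [0.4175, 0.0942, 0.2204]
ee_rot: [-2.373, -2.057, -0.003]
force: [-0.4, 0.3, 0.0]
width: 0.7
gripper_force: 0.0
chute_mouth 0.95 [469. 220.]
pin_top 0.69 [447. 223.]
pad 0.76 [229.   3.]
20.2667 [0.4174 0.0892 0.22  ] x [ 0.1481  0.989  -0.0004] y [ 0.989  -0.1481 -0.0002] z [-0.0003 -0.0004 -1.    ] [ 0.0753  0.1554 -0.4593  2.0045  0.082   0.9995 -0.5723]
clock: 20.77
position: [0.4143, 0.1651, 0.22]
ee_rot: [2.378, 2.053, -0.001]
force: [0.7, -1.0, -0.7]
width: 0.7
gripper_force: 0.0
mallet 0.95 [250.  66.]
pad 0.84 [239.  75.]
21.0667 [0.4144 0.1645 0.2201] x [ 0.148   0.989  -0.0004] y [ 0.989 -0.148  0.   ] z [-0.     -0.0004 -1.    ] [-0.0541  0.1948 -0.5106  1.9629  0.1123  1.0113 -0.7649]
chute_mouth 2 (array([0.6088, 0.0345, 0.0997]), [0.0012792169384591085, 0.0012792169384591465])
pin_top 2 (array([0.5521, 0.0628, 0.1635]), [0.00014212919211543064, 0.00014212919211531092])
mallet 1 
pad 2 (array([0.4122, 0.2728, 0.0168]), [0.001678153739035801, 0.0016781537390358086])
```

View pics/w78.png

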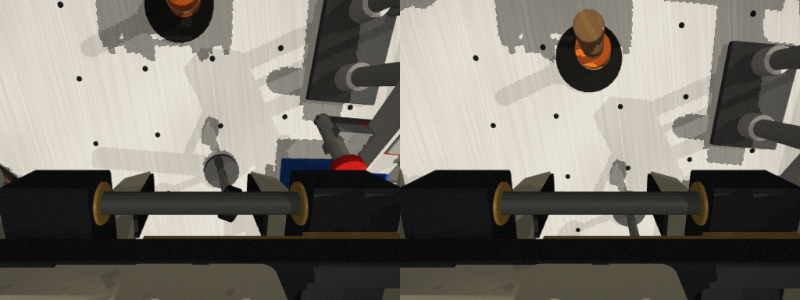

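The right half of this picture shows the mallet standing on the pad: handle end at (588,20), pad centre at (589,58). It also shows the corners of the chute's dark base at (734,41) and (708,150). These fix the chute's direction, so I check it along with the mallet's axis.

Run:
```python
from h import *
np.set_printoptions(precision=4,suppress=True)
d=cam("wrist"); im=d["image"]; save(d,"w9")
hsv=cv2.cvtColor(im,cv2.COLOR_RGB2HSV); P=lambda u,v:(u/512,v/384)
print("cam z",d["R"][:,2])
# pad: dark ellipse blob around (241,75)
g=cv2.cvtColor(im,cv2.COLOR_RGB2GRAY)
q=trace("pad","wrist"); m=trace("mallet","wrist")
u=np.zeros_like(g)
for t in(q,m):
    if t: u|=t[0]["region"].astype(np.uint8); print(t[0]["score"],np.array(t[0]["rect"])*[512,384,512,384])
pts=cv2.findNonZero(q[0]["region"].astype(np.uint8)); hull=cv2.convexHull(pts); e=cv2.fitEllipse(hull); print("pad ell",e, at_z(d,P(*e[0]),.006))
# handle end face: lighter wood disc at the top of mallet
r=m[0]["region"]; ys,xs=np.nonzero(r); top=ys.min(); 
for row in range(top,top+60,6):
    c=np.nonzero(r[row])[0]; 
    if len(c): print(row,c.min(),c.max(),im[row,int(c.mean())])
# base edges
for pt in((429,51),(394,195)): print(pt,at_z(d,P(*pt),.012), g[pt[1]-3:pt[1]+4,pt[0]-8:pt[0]+9:4].tolist())
for n in("scene","top"):
    D=cam(n); 
    for l in("mallet","pad"): 
        for z in(place_of(l,n) or [])[:1]: print(n,l,at_z(D,z["point"],.006),z["score"])
```

```text
cam z [-0.0374 -0.2439 -0.9691]
0.9 [238.2336  75.6864  85.504   81.408 ]
0.78 [246.0672  49.1136  52.8896  80.6016]
pad ell ((241.16957092285156, 71.91427612304688), (84.47830200195312, 89.5661849975586), 167.2468719482422) [0.4131 0.2762 0.006 ]
10 236 239 [117  98  74]
16 226 254 [130  95  57]
22 222 258 [130  96  58]
28 220 260 [140 102  59]
34 220 260 [140 104  64]
40 221 261 [134  98  59]
46 224 265 [136 100  57]
52 224 268 [68 51 31]
58 223 269 [54 38 22]
64 223 269 [58 41 24]
(429, 51) [0.6181 0.2662 0.012 ] [[140, 130, 134, 129, 132], [137, 131, 136, 129, 132], [137, 130, 136, 130, 133], [139, 76, 68, 102, 130], [133, 42, 49, 48, 57], [44, 39, 52, 45, 45], [25, 39, 44, 47, 49]]
(394, 195) [0.574  0.1096 0.012 ] [[218, 226, 137, 134, 140], [218, 224, 137, 135, 140], [217, 225, 139, 137, 140], [217, 225, 138, 135, 140], [218, 225, 135, 133, 141], [218, 222, 135, 137, 139], [216, 225, 139, 132, 140]]
scene mallet [0.4155 0.272  0.006 ] 0.82
scene pad [0.4107 0.2824 0.006 ] 0.73
```

Run:
```python
from h import *
np.set_printoptions(precision=4,suppress=True)
d=cam("wrist"); im=d["image"]; P=lambda u,v:(u/512,v/384)
print("handle top",at_z(d,P(240.5,31),.166),"lower handle",at_z(d,P(244,52),.12))
g=cv2.cvtColor(im,cv2.COLOR_RGB2GRAY); w=[]
for row in range(60,186,9):
    c=[x for x in range(385,440) if g[row,x]<75 and g[row,x-3]>100]
    if c: X=at_z(d,P(c[0]-1,row),.012); w.append(X[:2]); print(row,c[0],X[:2])
w=np.array(w); l=cv2.fitLine(w.astype(np.float32),cv2.DIST_HUBER,0,.001,.001).ravel(); print(l,np.degrees(np.arctan2(l[1],l[0])))
print(observe()["position"])
```

```text
handle top [0.4207 0.2805 0.166 ] lower handle [0.4204 0.2766 0.12  ]
60 420 [0.6069 0.26  ]
69 418 [0.6046 0.251 ]
78 416 [0.6022 0.2419]
87 415 [0.6009 0.2326]
96 413 [0.5984 0.2232]
105 411 [0.596  0.2138]
114 410 [0.5946 0.204 ]
123 408 [0.592  0.1943]
132 406 [0.5894 0.1844]
141 404 [0.5868 0.1744]
150 403 [0.5853 0.1641]
159 401 [0.5827 0.1538]
168 399 [0.5799 0.1434]
177 397 [0.5772 0.1328]
[0.2254 0.9743 0.5917 0.1941] 76.97332
[0.4143 0.1654 0.2201]
```

```bash
python3 -m handwheel '[[0.7,-0.1,0,0,0,0],[1,-0.1,0,0,0,0],[1,-0.1,0,0,0,0],[1,-0.1,0,0,0,0],[1,-0.13,0,0,0,0],[0.94,0,0,0,0,0.5],[0,0,0,0,0,0.62],[0,0,0,0,0,0]]' 0.8
python3 m1.py w10 mallet pad
```

```text
clock: 22.23
position: [0.4201, 0.2797, 0.2199]
ee_rot: [-2.457, -1.957, 0.0]
force: [-0.3, -0.6, 0.2]
width: 0.798
gripper_force: 0.0
mallet 0.85 [256. 168.]
22.3833 [0.4204 0.2779 0.22  ] x [ 0.2225  0.9749 -0.0006] y [ 0.9749 -0.2225  0.    ] z [-0.0001 -0.0006 -1.    ] [-0.265   0.2979 -0.5322  1.8379  0.1728  1.052  -1.0884]
```

```bash
python3 -m handwheel '[[0,0,0.5,0,0,0],[0,0,1,0,0,0],[0,0,1,0,0,0],[0,0,1,0,0,0],[0,0,1,0,0,0],[0,0,0.6,0,0,0],[0,0,0.3,0,0,0],[0,0,0,0,0,0]]' 0.6
python3 -m handwheel '[[0,0,0,0,0,0],[0,0,0,0,0,0],[0,0,0,0,0,0],[0,0,0,0,0,0],[0,0,0,0,0,0],[0,0,0,0,0,0],[0,0,0,0,0,0],[0,0,0,0,0,0]]' 0 55
python3 -m handwheel '[[0,0,0,0,0,0],[0,0,0,0,0,0],[0,0,0,0,0,0],[0,0,0,0,0,0],[0,0,0,0,0,0],[0,0,0,0,0,0],[0,0,0,0,0,0]]'
```

```text
clock: 23.05
position: [0.4196, 0.2774, 0.1106]
ee_rot: [-2.457, -1.958, 0.004]
force: [0.0, -1.1, -0.1]
width: 0.6
gripper_force: 0.0
clock: 23.72
position: [0.4208, 0.2787, 0.1126]
ee_rot: [2.457, 1.957, 0.002]
force: [0.1, -0.9, 5.1]
width: 0.276
gripper_force: 55.0
clock: 24.3
position: [0.4208, 0.2788, 0.1126]
ee_rot: [2.457, 1.957, 0.002]
force: [0.6, -1.3, 5.7]
width: 0.27
gripper_force: 55.0
```

```bash
python3 -m handwheel '[[0,0,-0.4,0,0,0],[0,0,-0.8,0,0,0],[0,0,-1,0,0,0],[0,0,-1,0,0,0],[0,0,-1,0,0,0],[0,0,-1,0,0,0],[0,0,-1,0,0,0],[0,0,-1,0,0,0]]'
python3 -m handwheel '[[0,0,-1,0,0,0],[0,0,-1,0,0,0],[-0.3,0,-0.7,0,0,0],[-0.8,0,-0.3,0,0,0],[-1,0,0,0,0,0],[-1,0,0,0,0,0],[-1,0,0,0,0,0],[-1,0,0,0,0,0]]'
python3 -m handwheel '[[-1,0,0,0,0,0],[-1,0,0,0,0,0],[-1,0,0,0,0,0],[-1,0.3,0,0,0,0],[-1,0.7,0,0,0,0],[-1,0.8,0,0,0,0],[-1,0.9,0,0,0,0],[-1,1,0,0,0,0]]'
python3 -m handwheel '[[0,1,0,0,0,0],[0,1,0,0,0,0],[0,1,0,0,0,0],[0,1,0,0,0,0],[0,0.7,0,0,0,0],[0,0.3,0,0,0,0],[0,0,0,0,0,0]]'
python3 -m handwheel '[[0,0,0,0,0.5,0],[0,0,0,0,1,0],[0,0,0,0,1,0],[0,0,0,0,1,0],[0,0,0,0,1,0],[0,0,0,0,1,0],[0,0,0,0,1,0],[0,0,0,0,1,0]]'
python3 -m handwheel '[[0,0,0,0,0,0],[0,0,0,0,0,0],[0,0,0,0,0,0]]'
python3 - <<'E'
from h import *
np.set_printoptions(precision=4,suppress=True)
s=observe(); M=R.from_rotvec(s["ee_rot"]).as_matrix(); print(s["clock"],s["position"],"\n",M,s["joints"])
ax=np.array([-.1125,-.487,.866]); pin=np.array([.551,.065,.1635])
print("ang",np.degrees(np.arccos(-ax@M[:,2])))
face=s["position"]+M[:,2]*.1066; print("face",face,"pin-face in tool /20mm",M.T@(pin-face)/.02)
T=cam("top");S=cam("scene")
for n,d in(("top",T),("scene",S)):
    for l in("pin_top","mallet"):
        q=place_of(l,n)
        if q: print(n,l,q[0]["score"],np.array(q[0]["point"])*[512,384], "model",proj(d,pin if l=="pin_top" else face))
cv2.imwrite("pics/c2.png",cv2.resize(np.hstack([T["image"][110:260,130:330],S["image"][80:230,190:390]]),None,fx=2,fy=2,interpolation=cv2.INTER_CUBIC)[:,:,::-1])
E
```

```text
clock: 24.97
position: [0.4195, 0.2782, 0.257]
ee_rot: [-2.456, -1.958, 0.002]
force: [-0.6, 0.1, -2.4]
width: 0.275
gripper_force: 55.0
clock: 25.63
position: [0.3965, 0.1781, 0.316]
ee_rot: [-2.456, -1.958, 0.002]
force: [0.3, -0.4, -2.4]
width: 0.276
gripper_force: 55.0
clock: 26.3
position: [0.4333, 0.0058, 0.3162]
ee_rot: [-2.456, -1.959, 0.001]
force: [0.9, 0.3, -2.9]
width: 0.275
gripper_force: 55.0
clock: 26.88
position: [0.5317, -0.0159, 0.3155]
ee_rot: [-2.456, -1.957, 0.002]
force: [-1.1, -0.2, -3.3]
width: 0.276
gripper_force: 55.0
clock: 27.55
position: [0.5304, -0.0152, 0.3168]
ee_rot: [-2.155, -1.718, -0.582]
force: [0.3, 0.8, -3.8]
width: 0.274
gripper_force: 55.0
clock: 27.8
position: [0.531, -0.0148, 0.3165]
ee_rot: [-2.157, -1.721, -0.576]
force: [-0.3, -0.3, -2.8]
width: 0.278
gripper_force: 55.0
27.8 [ 0.531  -0.0148  0.3165] 
 [[ 0.1925  0.975   0.1107]
 [ 0.8453 -0.2221  0.4859]
 [ 0.4983  0.0001 -0.867 ]] [ 0.5056  0.2636 -0.287   1.731  -0.4828  1.202   0.1912]
ang 0.8576670773999677
face [0.5428 0.037  0.2241] pin-face in tool /20mm [-0.2449  0.0882  3.3521]
top pin_top 0.54 [217.6    209.3184] model [217.9611 209.2077]
top mallet 0.6 [220.3136 206.016 ] model [225.2207 208.8898]
scene pin_top 0.48 [265.5232 167.1936] model [268.109  169.4927]
scene mallet 0.81 [258.7136 158.7072] model [259.1    158.6502]
```

View pics/c2.png

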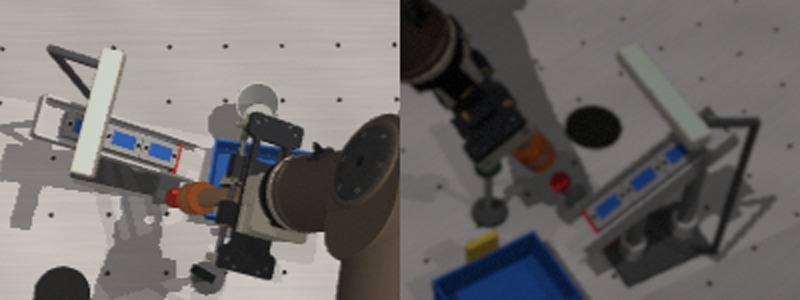

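The crops show the mallet head at about (200,197) lined up just above the red pin head, tilted along the pin, and the tray empty under the mouth. I approach to about 15 mm, then strike.

```bash
python3 -m handwheel '[[-0.12,0.04,0.4,0,0,0],[-0.12,0.05,0.7,0,0,0],[0,0,0.7,0,0,0],[0,0,0.5,0,0,0],[0,0,0.3,0,0,0],[0,0,0,0,0,0],[0,0,0,0,0,0]]'
python3 -m handwheel '[[0,0,0.5,0,0,0],[0,0,0.6,0,0,0],[0,0,0.45,0,0,0],[0,0,0.15,0,0,0],[0,0,0,0,0,0],[0,0,0,0,0,0]]'
```

```text
clock: 28.68
position: [0.5381, 0.0053, 0.2686]
ee_rot: [-2.156, -1.719, -0.578]
force: [0.3, -0.5, -2.6]
width: 0.276
gripper_force: 55.0
clock: 29.18
position: [0.5431, 0.0208, 0.24]
ee_rot: [-2.159, -1.719, -0.581]
force: [-0.5, -4.9, 6.9]
width: 0.277
gripper_force: 55.0
```

```bash
python3 -m handwheel '[[0,0,0.2,0,0,0],[0,0,0.15,0,0,0],[0,0,0.05,0,0,0],[0,0,0,0,0,0],[0,0,0,0,0,0]]'
python3 - <<'E'
from h import *
S=cam("scene");T=cam("top")
cv2.imwrite("pics/c3.png",cv2.resize(np.hstack([T["image"][110:260,130:330],S["image"][110:260,190:390]]),None,fx=2,fy=2,interpolation=cv2.INTER_CUBIC)[:,:,::-1])
E
```

```text
clock: 29.6
position: [0.5441, 0.023, 0.2354]
ee_rot: [-2.161, -1.719, -0.582]
force: [-11.3, -16.3, 30.8]
width: 0.279
gripper_force: 55.1
```

View pics/c3.png

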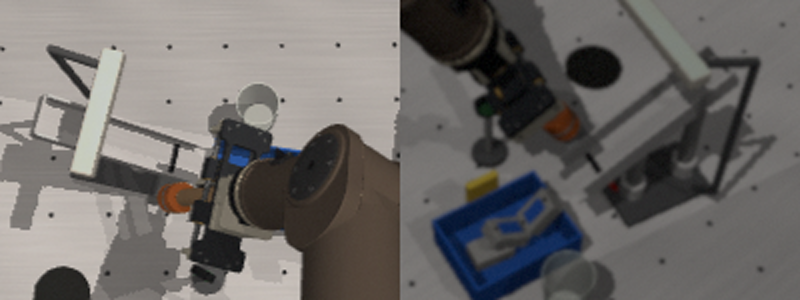

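The channel is empty in both views and the blocks lie in the tray (right crop, about (515,225)). The pin is fully down at about 37 N. I hold a little longer, then retract along the pin and measure the bare pad and the blocks.

```bash
python3 -m handwheel '[[0,0,0,0,0,0],[0,0,0,0,0,0],[0,0,0,0,0,0],[0,0,0,0,0,0]]'
python3 -m handwheel '[[0,0,-0.3,0,0,0],[0,0,-0.5,0,0,0],[0,0,-0.6,0,0,0],[0,0,-0.8,0,0,0],[0,0,-1,0,0,0],[0,0,-1,0,0,0],[0,0,-0.6,0,0,0],[0,0,-0.3,0,0,0]]'
python3 -m handwheel '[[0,0,0,0,-0.5,0],[0,0,0,0,-1,0],[0,0,0,0,-1,0],[0,0,0,0,-1,0],[0,0,0,0,-1,0],[0,0,0,0,-1,0],[0,0,0,0,-1,0],[0,0,0,0,-1,0]]'
python3 - <<'E'
from h import *
np.set_printoptions(precision=4,suppress=True)
s=observe(); M=R.from_rotvec(s["ee_rot"]).as_matrix(); print(s["clock"],s["position"],"\n",M)
for n in("scene","top"):
    d=cam(n)
    for l in("pad","mallet","tray","block_a"):
        for q in (place_of(l,n) or [])[:3]:
            p=q["point"]; print(n,l,round(q["score"],2),np.array(p)*[512,384],at_z(d,p,.006 if l=="pad" else 0.))
    t=trace("pad",n)
    if t:
        e=cv2.fitEllipse(cv2.convexHull(cv2.findNonZero(t[0]["region"].astype(np.uint8)))); print("ell",e,at_z(d,(e[0][0]/512,e[0][1]/384),.006))
E
```

```text
clock: 30.03
position: [0.5441, 0.023, 0.2354]
ee_rot: [-2.161, -1.719, -0.582]
force: [-11.0, -16.9, 29.8]
width: 0.278
gripper_force: 55.1
clock: 30.7
position: [0.5315, -0.0249, 0.3219]
ee_rot: [-2.158, -1.719, -0.579]
force: [1.9, 0.1, -3.6]
width: 0.275
gripper_force: 55.0
clock: 31.37
position: [0.531, -0.0233, 0.3203]
ee_rot: [2.455, 1.958, -0.004]
force: [-0.2, 0.8, -3.1]
width: 0.276
gripper_force: 55.0
31.3667 [ 0.531  -0.0233  0.3203] 
 [[ 0.2226  0.9749 -0.0011]
 [ 0.9749 -0.2226 -0.0029]
 [-0.003  -0.0004 -1.    ]]
scene pad 0.78 [287.3856 144.4992] [0.4228 0.273  0.006 ]
scene mallet 0.89 [235.7248 171.1872] [0.3974 0.0714 0.    ]
scene tray 0.69 [242.688  230.7072] [ 0.5824 -0.0521  0.    ]
scene block_a 0.77 [242.5856 226.9824] [ 0.5724 -0.0443  0.    ]
scene block_a 0.74 [256.4096 219.1104] [0.5776 0.0048 0.    ]
scene block_a 0.51 [225.4848 237.3888] [ 0.568  -0.1047  0.    ]
ell ((286.3458251953125, 143.1876983642578), (20.92888832092285, 27.365278244018555), 95.49203491210938) [0.4162 0.2743 0.006 ]
top pad 0.92 [164.1984 256.2816] [0.4157 0.2637 0.006 ]
top tray 0.62 [258.5088 200.2176] [ 0.605  -0.0554  0.    ]
top block_a 0.55 [164.1984 258.5088] [0.4085 0.265  0.    ]
top block_a 0.53 [272.896  210.3168] [ 0.5694 -0.1045  0.    ]
ell ((160.48916625976562, 257.1455993652344), (28.184682846069336, 30.00849151611328), 24.99510955810547) [0.413  0.2762 0.006 ]
```

```bash
python3 -m handwheel '[[0,-0.4,0,0,0,0],[0,-0.8,0,0,0,0],[0,-1,0,0,0,0],[0,-1,0,0,0,0],[0,-1,0,0,0,0],[0.3,-1,0,0,0,0],[0.7,-1,0,0,0,0],[1,-1,0,0,0,0]]'
python3 -m handwheel '[[1,-0.8,0,0,0,0],[1,-0.5,0,0,0,0],[1,-0.3,0,0,0,0],[1,-0.17,0,0,0,0],[1,0,0,0,0,0],[1,0,0,0,0,0],[1,0,0,0,0,0],[1,0,0,0,0,0]]'
python3 -m handwheel '[[1,0,0,0,0,0],[1,0,0,0,0,0],[0.8,0,0.3,0,0,0],[0.4,0,0.7,0,0,0],[0.13,0,1,0,0,0],[0,0,1,0,0,0],[0,0,1,0,0,0],[0,0,1,0,0,0]]'
python3 -m handwheel '[[0,0,1,0,0,0],[0,0,1,0,0,0],[0,0,0.7,0,0,0],[0,0,0.3,0,0,0],[0,0,0,0,0,0],[0,0,0,0,0,0]]'
python3 - <<'E'
from h import *
np.set_printoptions(precision=4,suppress=True)
s=observe(); M=R.from_rotvec(s["ee_rot"]).as_matrix(); print(s["clock"],s["position"],"\n",M)
S=cam("scene");T=cam("top");W=cam("wrist")
for n,d in(("scene",S),("top",T)):
    q=place_of("mallet",n)
    if q: print(n,q[0]["score"],np.array(q[0]["point"])*[512,384],"model",proj(d,s["position"]+M[:,2]*.1066))
a=cv2.resize(S["image"][80:180,240:340],(400,400),interpolation=cv2.INTER_CUBIC); b=cv2.resize(W["image"],(400,300)); b=np.vstack([b,np.zeros((100,400,3),np.uint8)])
cv2.imwrite("pics/c4.png",np.hstack([a,b])[:,:,::-1])
E
```

```text
clock: 32.63
position: [0.3983, 0.0464, 0.3207]
ee_rot: [2.459, 1.954, -0.001]
force: [0.7, 1.1, -3.8]
width: 0.277
gripper_force: 55.0
clock: 33.3
position: [0.4007, 0.2117, 0.3208]
ee_rot: [2.457, 1.957, 0.0]
force: [0.1, -0.3, -2.6]
width: 0.276
gripper_force: 55.0
clock: 33.97
position: [0.4155, 0.2757, 0.2199]
ee_rot: [2.457, 1.958, 0.0]
force: [0.4, -1.0, -3.2]
width: 0.275
gripper_force: 55.0
clock: 34.47
position: [0.416, 0.276, 0.1612]
ee_rot: [-2.457, -1.958, -0.0]
force: [0.2, 1.0, -2.0]
width: 0.273
gripper_force: 55.0
34.4667 [0.416  0.276  0.1612] 
 [[ 0.2233  0.9747  0.0002]
 [ 0.9747 -0.2233  0.0002]
 [ 0.0003  0.0002 -1.    ]]
top 0.74 [152.5248 253.7856] model [156.6349 255.8261]
```

View pics/c4.png

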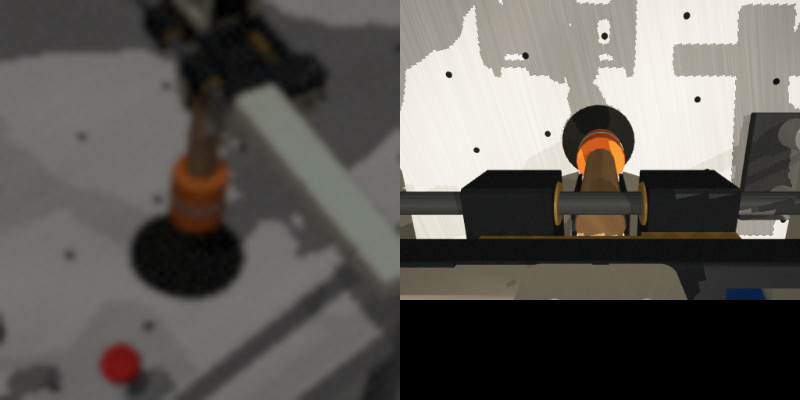

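The mallet hangs upright over the pad in both views: head at (200,190) on the left, pad circle at (598,140) on the right. The pin's red head is back up at (120,363). I lower it gently onto the pad.

```bash
python3 -m handwheel '[[0,0,0.5,0,0,0],[0,0,0.7,0,0,0],[0,0,0.6,0,0,0],[0,0,0.3,0,0,0],[0,0,0.15,0,0,0],[0,0,0,0,0,0]]'
python3 -m handwheel '[[0,0,0.08,0,0,0],[0,0,0.05,0,0,0],[0,0,0,0,0,0]]'
```

```text
clock: 35.22
position: [0.4157, 0.2757, 0.115]
ee_rot: [-2.457, -1.958, 0.002]
force: [0.2, 0.5, -3.6]
width: 0.276
gripper_force: 55.0
clock: 35.47
position: [0.4163, 0.276, 0.1133]
ee_rot: [2.457, 1.958, 0.001]
force: [-0.1, 0.1, -3.3]
width: 0.277
gripper_force: 55.0
```

```bash
python3 -m handwheel '[[0,0,0.04,0,0,0],[0,0,0.03,0,0,0],[0,0,0,0,0,0]]'
python3 -m handwheel '[[0,0,0.03,0,0,0],[0,0,0.02,0,0,0],[0,0,0,0,0,0]]'
```

```text
clock: 35.72
position: [0.4165, 0.2762, 0.1126]
ee_rot: [2.457, 1.957, 0.002]
force: [-1.7, -1.6, 6.7]
width: 0.274
gripper_force: 55.0
clock: 35.97
position: [0.4166, 0.2764, 0.1125]
ee_rot: [2.456, 1.957, 0.003]
force: [-4.1, -3.8, 19.1]
width: 0.277
gripper_force: 55.0
```

```bash
python3 -m handwheel '[[0,0,-0.04,0,0,0],[0,0,0,0,0,0],[0,0,0,0,0,0]]'
python3 -m handwheel '[[0,0,0,0,0,0],[0,0,0,0,0,0],[0,0,0,0,0,0],[0,0,0,0,0,0],[0,0,0,0,0,0],[0,0,0,0,0,0],[0,0,0,0,0,0],[0,0,0,0,0,0]]' 0.7
python3 -m handwheel '[[0,0,0,0,0,0],[0,0,-0.3,0,0,0],[0,0,-0.6,0,0,0],[0,0,-1,0,0,0],[0,0,-1,0,0,0],[0,0,-1,0,0,0],[0,0,-1,0,0,0],[0,0,-1,0,0,0]]'
python3 -m handwheel '[[-1,0,0,0,0,0],[-1,0,0,0,0,0],[-1,0,0,0,0,0],[-1,0,0,0,0,0],[-1,0,0,0,0,0],[-0.5,0,0,0,0,0],[0,0,0,0,0,0]]'
python3 - <<'E'
from h import *
S=cam("scene");W=cam("wrist");np.set_printoptions(precision=4,suppress=True)
for l in("pad","mallet"):
    q=place_of(l,"wrist")
    if q: print(l,q[0]["score"],at_z(W,q[0]["point"],.006))
a=cv2.resize(S["image"][90:270,180:340],(400,450),interpolation=cv2.INTER_CUBIC); b=np.vstack([cv2.resize(W["image"],(400,300)),np.zeros((150,400,3),np.uint8)])
cv2.imwrite("pics/c5.png",np.hstack([a,b])[:,:,::-1]); print(observe()["clock"])
E
```

```text
clock: 36.22
position: [0.4165, 0.2762, 0.1125]
ee_rot: [2.457, 1.957, 0.002]
force: [-2.1, -1.7, 10.5]
width: 0.274
gripper_force: 55.0
clock: 36.88
position: [0.416, 0.2759, 0.1114]
ee_rot: [-2.457, -1.958, 0.0]
force: [-0.3, 0.1, 0.6]
width: 0.697
gripper_force: 0.0
clock: 37.55
position: [0.4158, 0.2758, 0.2309]
ee_rot: [-2.457, -1.958, -0.0]
force: [-0.4, -0.2, -0.2]
width: 0.699
gripper_force: 0.0
clock: 38.13
position: [0.3912, 0.1667, 0.2297]
ee_rot: [2.459, 1.954, -0.001]
force: [0.3, -0.9, -0.6]
width: 0.703
gripper_force: 0.0
pad 0.41 [0.42   0.2788 0.006 ]
mallet 0.67 [0.4171 0.2774 0.006 ]
38.3333
```

View pics/c5.png

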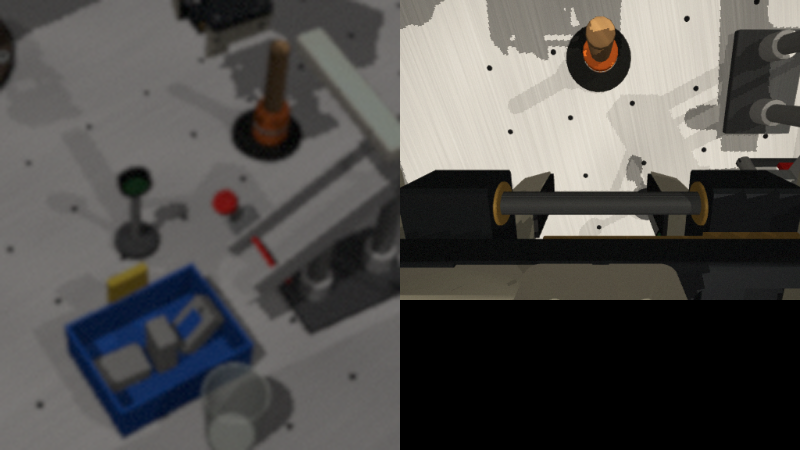

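The left crop shows three blocks in the tray at (125,365), (160,340) and (200,325), with the pin and gate back up at (225,203) and (262,250). The cup and post are where they were, and the mallet stands centred on its pad at (265,130). I hand the job in.

```bash
python3 -c "from cell import sign_off; print(sign_off())"
```

```text
the job is handed in; nothing more can be done
None
```

I handed the job in at about 38 s; the judge returned no verdict. The last pictures show all three blocks in the tray under the chute's mouth, the pin back up, the mallet standing upright on its pad, and the cup and post undisturbed. I didn't re-check the laser box after the tray was moved.

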